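Turn the toast over in the folding pan and press it

ROBOT

A 6-joint arm with a two-finger parallel gripper is mounted at the origin on a cart in front of the work surface, level with it; the furniture and walls round the work are solid. World frame = base frame: x ahead of the robot, y to its left, z up, the work surface at z = 0. Lengths are in m, angles in rad, forces in N, time in s.
With the tool pointing down it reaches from about 0.375 to 0.975 m from the base axis. Payload 3.8 kg.
Tool frame: the origin (TCP) lies on the centre line of the jaws, within the pads' length; the fingertips stand 17 mm ahead of it and the grasp point (between the pads) lies 2 mm behind it; z points along the fingers, y is the line along which they close (so a half turn about z gives the same grasp; the last joint's range is limited). The gripper opens to 85 mm and grips with 20 to 120 N. Pads are 22 mm wide; open, the fingers measure 114 mm over their backs; the gripper's body (76 mm by 85 mm) begins 54 mm behind the grasp point. The pads swing forward as they close: fully open they stand 13 mm farther back than shut.
Start: joints at [-1.351, 0.264, 1.604, -0, 1.274, -0.037], TCP at [0.171, -0.653, 0.221] pointing down, gripper open.
Joint ranges: [-2.63, 2.63], [-0.94, 2.18], [0.31, 2.57], [-1.31, 4.45], [0, 2.66], [-2.55, 2.55]. Speed limits (rad/s): [2.57, 2.57, 3.14, 3.14, 3.14, 3.14].

INTERFACE

Orientations are given as [roll, pitch, yaw] about the fixed x, y, z axes, in that order (R = Rz(yaw) Ry(pitch) Rx(roll)).
In Python, from cell import r gives the robot as it stands.
- The arm moves only by the tool carry_out, never from a script. Its argument "motion" is a list of rows, each an object with "offset": the shift along the tool's x, y, z in mm, a list of three; "dr": the turn, a rotation vector about the tool's x, y, z in degrees, a list of three; "grip": the opening, from 0 (shut) to 1 (fully open). A call has 1 to 20 rows; each row is the pose to reach, as a shift and turn from the pose commanded when the call began, along the tool's axes at that moment; what a row does not reach only later rows make up. A row lasts 1/12 s, in which the tool goes at most 41.7 mm and 7.16 degrees, less where a joint would pass 70% of its speed; a pose out of reach is approached as far as the arm can. A call with a gripper value outside its range is refused whole. The fingers move at their own pace and stop on an object; the grip force is fixed at half the most. Time passes only in rows, so rows that repeat a pose let the fingers close. It gives the time, the measured TCP pose, the force, the opening and the grip force at its end, in the units of the state.
- r.state(): the state, without advancing time (a new reading comes with each control period).
- r.camera(name): name is "scene" or "top" or "wrist"; returns a dict with "color" (384x512x3 uint8, red, green, blue), "fov_y" (degrees; the focal length in pixels is half the picture's height over the tangent of half this angle, whatever the lens; pixels are square), "cx", "cy" (the principal point, pixels), "cam_to_world" (4x4, takes a point from camera to world coordinates). Camera axes: x right, y up, looking along -z (the intrinsics and any distortion apply to the point x, -y, -z); pixel columns grow to the right and rows downward; lengths in m; the calibration is good to about 2 mm. A picture is of the moment at which its call begins. There is no depth.
- r.sign_off(): hands the job in; it is judged then, once.
The state is a dict: "time_s": time; "qpos": joint angles; "joint_velocities": joint speeds; "tau": joint torques, N m; "position": TCP position; "tcp_rot": TCP orientation; "force": force on the tool from outside, world axes, zero at the start; "ft_torque": the same for the moment, N m; "gripper_width": finger opening in m; "finger_force": force on a finger pad.
Only numpy, scipy, OpenCV 4.12 (cv2) and the standard library are available. Lean on these libraries where they do the work, as an engineer would, in place of code of your own. Each camera call takes 0.05 s, during which the arm holds its last target. There are 200 camera calls.

TASK

The slice of toast in the left leaf of the folding pan is done on its underside. Swing that leaf by its loop handle right over onto the other leaf so that the slice tumbles over inside, open the leaf flat again without letting it slam either way, then take the grill press by its wooden grip and set it down gently, flat on the turned slice inside the right leaf. Leave everything else standing where it is.

Things in the scene. Friction and masses are not known exactly. Their poses are not given: they have to be found in the camera images.
- flip_pan: cast folding pan, standing open and firm on a black induction hob 220 x 380 x 40 mm: two equal rectangular leaves side by side. Each is inside 124 mm (x) by 112 mm (y), walls 4 mm thick and 24 mm high all round. Origin under the middle of the hinge, on the hob glass; inner floors 8 mm, rims 32 mm above it. x along the hinge, away from the robot at yaw 0; tilting leaf on +y, base leaf on -y.
- pan_hinge (a point): middle of the hinge axis, at rim height, 32 mm above the pan's origin; axes as the pan's.
- base_floor (a point): centre of the inner floor of the base (right) leaf, 60 mm from the hinge axis; axes as the pan's. A small fixed loop handle stands 39 mm out of this leaf's wall on the robot's side.
- pan_leaf (a joint): angle of the tilting leaf (0.6 kg) about the hinge: 0 lying open flat on the left, 1.57 upright, 3.14 closed upside down on the base leaf, rim to rim. Hardly any friction: it falls shut or open by itself if let go between. On the way the slice slides down to the hinge-side wall and, a little past upright, topples over into the base leaf.
- leaf_handle (a point): middle of the tilting leaf's loop handle: a straight round steel bar 12 mm thick and 100 mm long, parallel to the hinge, 164 mm from the hinge axis at rim level, with 38 mm free between bar and leaf wall; its two struts run to the wall 56 mm either side of the middle. It moves with the leaf on a circle about the hinge.
- toast: thick slice of toast 98 x 94 x 18 mm, 70 g, lying in the tilting leaf. Origin: centre of its underside; z up through its pale top at the start, so it points down when the slice is turned over (the toasted, striped face is then on top, and the origin is at the top).
- grill_press: grill press, 0.45 kg: flat cast rectangular plate 96 mm (its x) x 84 mm (its y) x 8 mm with a wooden bar grip. Origin: centre of the plate's underside, z up. Stands on the worktop on the left. The plate fits inside the base leaf's walls with x along the hinge.
- press_grip (a point): middle of the press's wooden grip: a round bar 20 mm thick, 84 mm long along the press's x, 43 mm above the underside of the plate, on two posts 34 mm either side of the middle; 25 mm free under the bar.
- mug: white mug, 92 mm high, on the left; leave it alone.
- jar: jar with a dark lid, 98 mm high, on the right; leave it alone.
- matchbox: matchbox on the worktop on the left; leave it alone.
- avocado_dish: green dish shaped like half an avocado, far left; leave it alone.
- keys: bunch of keys on the right; leave it alone.
- candle: candle in a glass, 90 mm high, behind the hob; leave it alone.

How it is judged:
On the way, in this order (a step that is already met when the one before it is completed fails the run):
1. the tilting leaf is swung right over and closed on the base leaf (value of joint pan_leaf above 2.95 rad), for 0.1 s.
2. the leaf is open flat again and the slice lies turned over in the base leaf (value of joint pan_leaf below 0.1 rad and angle between toast's own z axis and vertical above 3 rad and z of toast in the frame of base_floor below 0.022 m and horizontal distance between toast and base_floor below 0.03 m), for 0.2 s.
At the end, for the whole second after the job is handed in: the tilting leaf lies open (within 0.1 rad); the slice lies flat and turned over on the base leaf's floor; the press rests flat (0.05 rad) with its weight on the slice, its plate inside the walls, not on the rim; both within 30 mm of the leaf's middle, at rest and released (value of joint pan_leaf below 0.1 rad and angle between toast's own z axis and vertical above 3.05 rad and z of toast in the frame of base_floor below 0.021 m and horizontal distance between each of toast, grill_press and base_floor below 0.03 m and angle between grill_press's own z axis and vertical below 0.05 rad and z of grill_press in the frame of base_floor below 0.0215 m and contact force between grill_press and toast above 1.5 N and linear speed of each of grill_press, toast below 0.02 m/s); the robot touches nothing.
It fails at once if the leaf slams shut or open ((value of joint pan_leaf above 2.5 rad and velocity of joint pan_leaf above 3 rad/s) or (value of joint pan_leaf below 0.6 rad and velocity of joint pan_leaf below -3 rad/s)).
It fails at once if one of the bystanders (mug, jar, matchbox, dish, keys, candle) is moved by more than 25 mm (distance of any of mug, jar, matchbox, avocado_dish, keys, candle from where it was at the start of the episode above 0.025 m).
It fails at once if the press is dropped on the slice (z of grill_press in the frame of base_floor below 0.035 m and horizontal distance between grill_press and base_floor below 0.05 m and linear speed of grill_press above 0.35 m/s).
It also fails if it takes over 72 s, if anything falls off the work surface, if the arm or the gripper's body presses on something with over 40 N, if the wrist force passes 120 N, or if a joint passes its speed limit or range.

## Working session

There is one attempt and no reset: what is moved stays moved. The work goes in short steps, Python scripts to look and compute and a tool call to move; the robot and the scene stay as the last step left them, time stands still between calls to the robot, and variables do not carry over. Pictures are saved under pics/ and viewed, at most 10 in all, crops included, and the job is handed in when it is done.

Besides the shell and the picture viewer there is one more tool, called after "Request:" in YAML: its name, and indented under it one key for each argument. carry_out: Moves the arm, as the interface text tells. Its arguments: {"type":"object","properties":{"motion":{"type":"array"}},"required":["motion"]}

```bash
mkdir -p pics
cat > h.py <<'E'
import numpy as np, cv2, pickle
from cell import r
def snap(name,fn):
    c=r.camera(name); cv2.imwrite(f'pics/{fn}.png',c['color'][:,:,::-1]); pickle.dump(c,open(f'{fn}.pkl','wb')); return c
def ray(c,u,v):
    f=c['color'].shape[0]/2/np.tan(np.radians(c['fov_y'])/2)
    d=np.array([(u-c['cx'])/f,-(v-c['cy'])/f,-1]); T=np.array(c['cam_to_world'])
    return T[:3,3],T[:3,:3]@d
def at(c,u,v,z):
    o,d=ray(c,u,v); return o+d*(z-o[2])/d[2]
def proj(c,p):
    T=np.linalg.inv(np.array(c['cam_to_world'])); q=T[:3,:3]@np.array(p)+T[:3,3]
    f=c['color'].shape[0]/2/np.tan(np.radians(c['fov_y'])/2)
    return c['cx']+f*q[0]/-q[2], c['cy']-f*q[1]/-q[2]
E
python3 - <<'E'
from h import *
a=snap('top','top0');b=snap('scene','sc0')
for c in(a,b): print({k:np.round(v,3).tolist() for k,v in c.items() if k!='color'})
print(a.keys()); print(r.state())
for n in('top0','sc0'):
    i=cv2.imread(f'pics/{n}.png'); cv2.imwrite(f'pics/{n}b.png',cv2.resize(i,(800,600),interpolation=cv2.INTER_CUBIC))
E
```

```text
{'fov_y': 55.127, 'cx': 260.478, 'cy': 193.463, 'cam_to_world': [[-0.02, 0.984, -0.176, 0.287], [-1.0, -0.021, -0.003, -0.035], [-0.007, 0.176, 0.984, 1.506], [0.0, 0.0, 0.0, 1.0]]}
{'fov_y': 57.441, 'cx': 261.257, 'cy': 186.16, 'cam_to_world': [[-0.772, 0.469, -0.43, -0.052], [-0.636, -0.575, 0.515, 0.7], [-0.005, 0.671, 0.742, 1.109], [0.0, 0.0, 0.0, 1.0]]}
dict_keys(['color', 'fov_y', 'cx', 'cy', 'cam_to_world'])
{'time_s': 0.1, 'qpos': array([-1.35091904e+00,  2.64687320e-01,  1.60527108e+00,  3.94839207e-05,
        1.27370280e+00, -3.69380734e-02]), 'joint_velocities': array([ 0.00075309, -0.00056548, -0.0043819 , -0.00017388, -0.00151018,
        0.00033014]), 'tau': array([ 4.40615040e-04, -5.16707218e+01, -3.68590522e+01, -1.34789884e-04,
        6.27865884e-03, -2.00337632e-05]), 'position': array([ 0.17128537, -0.65218529,  0.22026197]), 'tcp_rot': array([-3.13952691e+00, -1.14095312e-04,  2.56803648e-01]), 'force': array([ 0.09580206, -0.92638783,  0.0961386 ]), 'ft_torque': array([ 0.00893074, -0.02782279,  0.01758605]), 'finger_force': 0.0, 'gripper_width': 0.08540837951886755}
```

View pics/top0b.png

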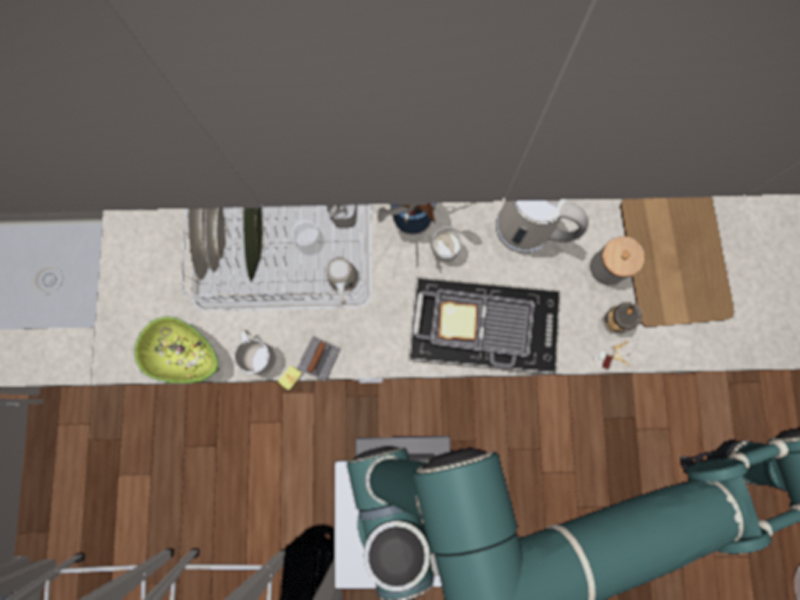

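View pics/sc0b.png

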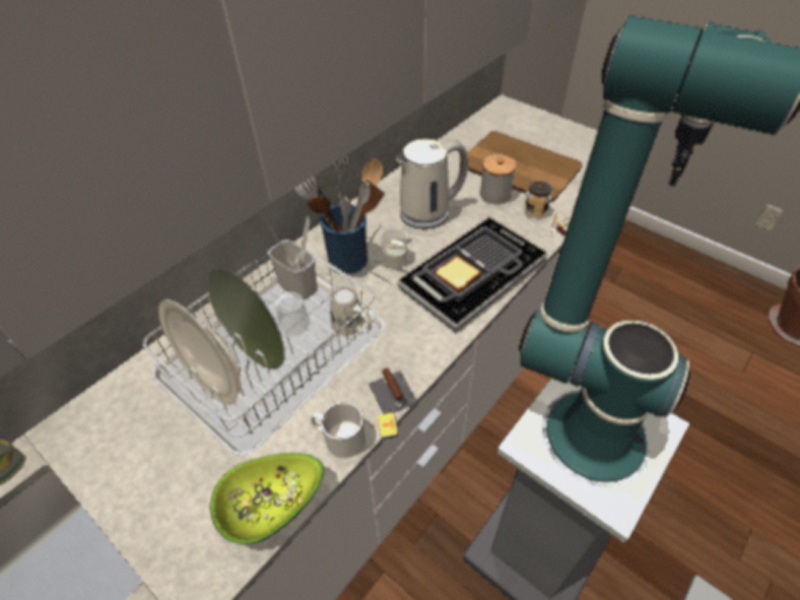

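The top view shows the hob at about (485,325) in the enlarged picture, with the leaf handle at about (422,315). The press is at (320,357), with the matchbox beside it at (289,378). I'll enlarge both areas.

Run:
```python
import cv2,numpy as np
i=cv2.imread('pics/top0.png')
a=cv2.resize(i[172:242,255:365],None,fx=7,fy=7,interpolation=cv2.INTER_CUBIC)[:,:770]
b=cv2.resize(i[205:255,150:250],None,fx=7,fy=7,interpolation=cv2.INTER_CUBIC)
cv2.imwrite('pics/panc.png',a);cv2.imwrite('pics/prc.png',b)
print(a.shape,b.shape)
```

```text
(490, 770, 3) (350, 700, 3)
```

View pics/panc.png

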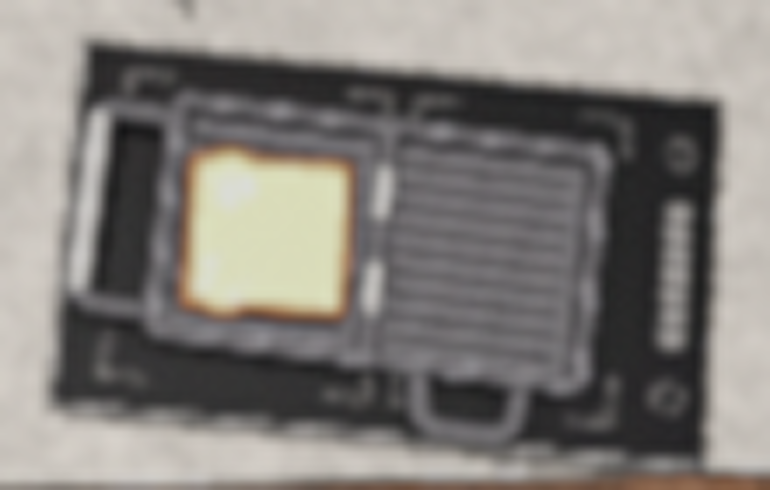

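View pics/prc.png

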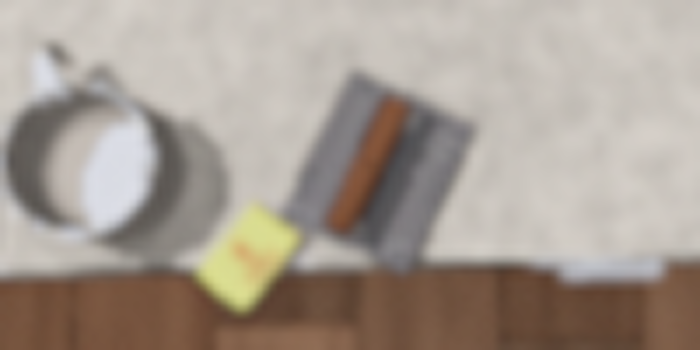

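```bash
cat > m.py <<'E'
from h import *
c=pickle.load(open('top0.pkl','rb'))
P=lambda x,y,z,o:at(c,(x+.5)/7-.5+o[0],(y+.5)/7-.5+o[1],z)
def show(n,pts,z,o):
    q=np.array([P(*p,z,o) for p in pts]); print(n,np.round(q,3).tolist(),'mean',q.mean(0).round(4)); return q
pa=(255,172);pr=(150,205)
def ed(q):
    print('  edges',[round(float(np.linalg.norm(q[i]-q[(i+1)%len(q)])),4) for i in range(len(q))],'dirs',[round(float(np.degrees(np.arctan2(*(q[(i+1)%len(q)]-q[i])[[1,0]]))),1) for i in range(len(q))])
ed(show('hob',[(88,42),(720,100),(700,458),(52,405)],.04,pa))
ed(show('pan',[(180,95),(608,145),(582,392),(150,335)],.072,pa))
ed(show('bar',[(102,105),(78,294)],.076,pa))
ed(show('hinge',[(382,190),(372,290)],.074,pa))
ed(show('plate',[(355,70),(475,127),(405,270),(290,215)],.008,pr))
ed(show('grip',[(397,98),(338,230)],.05,pr))
ed(show('matchbox',[(255,205),(302,235),(245,315),(195,270)],.012,pr))
E
python3 m.py
```

```text
hob [[0.615, -0.058, 0.04], [0.572, -0.424, 0.04], [0.366, -0.399, 0.04], [0.404, -0.033, 0.04]] mean [ 0.4892 -0.2284  0.04  ]
  edges [0.3678, 0.2074, 0.3676, 0.2123] dirs [-96.6, 173.1, 84.2, -6.9]
pan [[0.575, -0.109, 0.072], [0.541, -0.35, 0.072], [0.402, -0.328, 0.072], [0.439, -0.089, 0.072]] mean [ 0.4896 -0.2189  0.072 ]
  edges [0.2433, 0.1409, 0.2419, 0.1379] dirs [-98.0, 170.8, 81.3, -8.7]
bar [[0.57, -0.065, 0.076], [0.462, -0.049, 0.076]] mean [ 0.5161 -0.0568  0.076 ]
  edges [0.1085, 0.1085] dirs [171.5, -8.5]
hinge [[0.518, -0.221, 0.074], [0.462, -0.213, 0.074]] mean [ 0.4898 -0.2172  0.074 ]
  edges [0.0571, 0.0571] dirs [171.9, -8.1]
plate [[0.472, 0.219, 0.008], [0.437, 0.148, 0.008], [0.355, 0.189, 0.008], [0.388, 0.256, 0.008]] mean [0.4134 0.2029 0.008 ]
  edges [0.0785, 0.0913, 0.0746, 0.0916] dirs [-116.4, 153.8, 63.8, -23.8]
grip [[0.451, 0.188, 0.05], [0.377, 0.22, 0.05]] mean [0.4136 0.204  0.05  ]
  edges [0.0809, 0.0809] dirs [156.1, -23.9]
matchbox [[0.394, 0.275, 0.012], [0.377, 0.248, 0.012], [0.332, 0.28, 0.012], [0.358, 0.309, 0.012]] mean [0.3651 0.2782 0.012 ]
  edges [0.0327, 0.0554, 0.0393, 0.05] dirs [-123.0, 144.4, 48.1, -42.9]
```

Heights, sizes and reach all fit: the hinge is at about (0.490, -0.218) with yaw about -8.3°, the bar at about (0.515, -0.056), and the press grip at about (0.413, 0.204), axis -24°. Next is a hover over the bar, with the wrist turned half round so joint 6 also has room for the press.

```bash
cat >> h.py <<'E'
from scipy.spatial.transform import Rotation as Ro
def go(p,yaw,pitch=0,roll=180,ref=None):
    s=r.state(); R0=Ro.from_euler('xyz',s['tcp_rot']); p0=s['position']
    R1=Ro.from_euler('xyz',[roll,pitch,yaw],degrees=True)
    print('offset',np.round(R0.inv().apply(np.array(p)-p0)*1e3,1).tolist(),'dr',np.degrees((R0.inv()*R1).as_rotvec()).round(2).tolist())
def st():
    s=r.state(); print(round(s['time_s'],2),s['position'].round(4),np.degrees(s['tcp_rot']).round(2),'F',s['force'].round(1),'w',round(s['gripper_width'],4),'ff',round(s['finger_force'],1),'q',s['qpos'].round(2))
E
python3 -c "
from h import *
st();go([.515,-.056,.2],171.7)"
```

```text
0.1 [ 0.1713 -0.6522  0.2203] [-1.7988e+02 -1.0000e-02  1.4710e+01] F [ 0.1 -0.9  0.1] w 0.0854 ff 0.0 q [-1.35  0.26  1.61  0.    1.27 -0.04]
offset [483.9, -489.3, 21.3] dr [-0.02, -0.16, -156.99]
```

Request:
carry_out:
  motion:
    - {"offset":[484,-489,0],"dr":[0,0,-157],"grip":0.42}
    - {"offset":[484,-489,0],"dr":[0,0,-157],"grip":0.42}
    - {"offset":[484,-489,0],"dr":[0,0,-157],"grip":0.42}
    - {"offset":[484,-489,0],"dr":[0,0,-157],"grip":0.42}
    - {"offset":[484,-489,0],"dr":[0,0,-157],"grip":0.42}
    - {"offset":[484,-489,0],"dr":[0,0,-157],"grip":0.42}
    - {"offset":[484,-489,0],"dr":[0,0,-157],"grip":0.42}
    - {"offset":[484,-489,0],"dr":[0,0,-157],"grip":0.42}
    - {"offset":[484,-489,0],"dr":[0,0,-157],"grip":0.42}
    - {"offset":[484,-489,0],"dr":[0,0,-157],"grip":0.42}
    - {"offset":[484,-489,0],"dr":[0,0,-157],"grip":0.42}
    - {"offset":[484,-489,0],"dr":[0,0,-157],"grip":0.42}
    - {"offset":[484,-489,0],"dr":[0,0,-157],"grip":0.42}
    - {"offset":[484,-489,0],"dr":[0,0,-157],"grip":0.42}
    - {"offset":[484,-489,0],"dr":[0,0,-157],"grip":0.42}
    - {"offset":[484,-489,0],"dr":[0,0,-157],"grip":0.42}
    - {"offset":[484,-489,0],"dr":[0,0,-157],"grip":0.42}
    - {"offset":[484,-489,0],"dr":[0,0,-157],"grip":0.42}
    - {"offset":[484,-489,0],"dr":[0,0,-157],"grip":0.42}
    - {"offset":[484,-489,0],"dr":[0,0,-157],"grip":0.42}

```text
time_s: 1.77
position: [0.5152, -0.056, 0.2208]
tcp_rot: [-3.141, -0.001, 2.765]
force: [0.2, -0.9, 0.3]
gripper_width: 0.0356
finger_force: 0.0
```

```bash
python3 -c "
from h import *
st();go([.515,-.056,.2],171.7)"
```

```text
1.77 [ 0.5152 -0.056   0.2208] [-1.7998e+02 -7.0000e-02  1.5841e+02] F [ 0.2 -0.9  0.3] w 0.0356 ff 0.0 q [-0.16 -0.03  1.93 -0.    1.24 -1.35]
offset [0.1, -0.1, 20.8] dr [-0.01, -0.08, -13.29]
```

Request:
carry_out:
  motion:
    - {"offset":[0,0,20],"dr":[0,0,-7],"grip":0.42}
    - {"offset":[0,0,20],"dr":[0,0,-13.3],"grip":0.42}
    - {"offset":[0,0,20],"dr":[0,0,-13.3],"grip":0.42}

```text
time_s: 2.02
position: [0.514, -0.0566, 0.1997]
tcp_rot: [3.142, -0.004, 2.992]
force: [0.1, -0.4, -0.5]
gripper_width: 0.0363
finger_force: 0.0
```

Run:
```python
from h import *
c=snap('wrist','w1'); st()
print({k:np.round(v,3).tolist() for k,v in c.items() if k!='color'})
i=c['color'][:,:,::-1].copy()
i=cv2.resize(i,(800,600),interpolation=cv2.INTER_CUBIC)
cv2.imwrite('pics/w1b.png',i)
y=np.radians(-8.3); X=np.array([np.cos(y),np.sin(y)]);Y=np.array([-np.sin(y),np.cos(y)]);H=np.array([.490,-.218])
for n,a,b,z in(('bar-',-.05,.164,.078),('bar+',.05,.164,.078),('hinge',0,0,.072),('c',.066,.12,.072),('c2',-.066,.12,.072)):
    print(n,np.array(proj(c,[*(H+a*X+b*Y),z]))*800/512)
```

```text
2.07 [ 0.5147 -0.0568  0.2006] [ 1.8000e+02 -1.0000e-01  1.7113e+02] F [-0.7  0.3 -0.1] w 0.036 ff 0.0 q [-0.16 -0.02  1.96  0.    1.2  -1.57]
{'fov_y': 70.947, 'cx': 251.971, 'cy': 191.554, 'cam_to_world': [[0.149, -0.952, -0.268, 0.446], [0.989, 0.144, 0.04, -0.046], [-0.0, -0.271, 0.963, 0.352], [0.0, 0.0, 0.0, 1.0]]}
bar- [394.19507455 211.28848616]
bar+ [394.86040892 356.29667686]
hinge [155.11846874 286.29294942]
c [334.41427245 373.64344562]
c2 [325.55167942 185.59279405]
```

View pics/w1b.png

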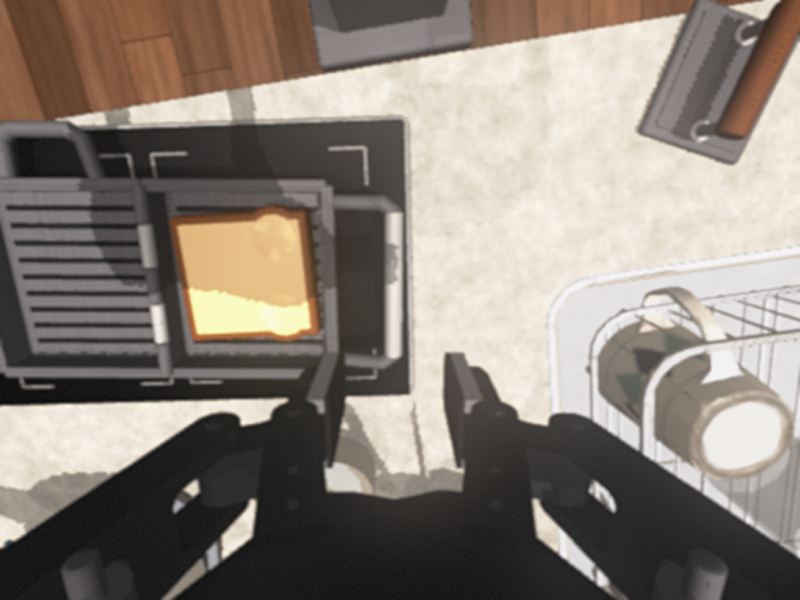

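The bar runs from (392,210) to (394,357) and was predicted at (394,211) to (395,356). The hinge middle is at (154,284), predicted (155,286). Both agree to about 1 mm, so I'll go down and grasp.

```bash
python3 -c "
from h import *
go([.5137,-.0557,.070],171.7)"
```

```text
offset [0.9, 0.9, 130.6] dr [0.0, -0.1, -0.57]
```

Request:
carry_out:
  motion:
    - {"offset":[1,1,40],"dr":[0,0,-0.6],"grip":0.42}
    - {"offset":[1,1,80],"dr":[0,0,-0.6],"grip":0.42}
    - {"offset":[1,1,110],"dr":[0,0,-0.6],"grip":0.42}
    - {"offset":[1,1,130],"dr":[0,0,-0.6],"grip":0.42}
    - {"offset":[1,1,130.5],"dr":[0,0,-0.6],"grip":0.42}
    - {"offset":[1,1,130.5],"dr":[0,0,-0.6],"grip":0.42}
    - {"offset":[1,1,130.5],"dr":[0,0,-0.6],"grip":0}
    - {"offset":[1,1,130.5],"dr":[0,0,-0.6],"grip":0}
    - {"offset":[1,1,130.5],"dr":[0,0,-0.6],"grip":0}
    - {"offset":[1,1,130.5],"dr":[0,0,-0.6],"grip":0}
    - {"offset":[1,1,130.5],"dr":[0,0,-0.6],"grip":0}

```text
time_s: 2.98
position: [0.5154, -0.056, 0.0722]
tcp_rot: [-3.142, 0.002, 2.999]
force: [0.6, -0.4, -0.6]
gripper_width: 0.0003
finger_force: 0.0
```

```bash
python3 -c "
from h import *
st();go([.5137,-.0557,.070],171.7)"
```

```text
2.98 [ 0.5154 -0.056   0.0722] [-1.8000e+02  1.2000e-01  1.7184e+02] F [ 0.6 -0.4 -0.6] w 0.0003 ff 0.0 q [-0.16  0.11  2.08  0.    0.95 -1.58]
offset [1.7, 0.0, 2.2] dr [-0.0, 0.12, 0.14]
```

The jaws shut on nothing, so I'll look.

Run:
```python
from h import *
c=snap('wrist','w2')
cv2.imwrite('pics/w2b.png',cv2.resize(c['color'][:,:,::-1],(800,600),interpolation=cv2.INTER_CUBIC))
y=np.radians(-8.3); X=np.array([np.cos(y),np.sin(y)]);Y=np.array([-np.sin(y),np.cos(y)]);H=np.array([.490,-.2175])
s=r.state();print(s['gripper_width'])
for n,a,b,z in(('bar-',-.05,.164,.078),('bar+',.05,.164,.078),('bar-mid',0,.164,.078)):
    print(n,np.array(proj(c,[*(H+a*X+b*Y),z]))*800/512)
for d in(-.002,.017): print('tcp',np.array(proj(c,s['position']-[0,0,d]))*800/512)
```

```text
0.00017195914292458472
bar- [394.57515835 233.07955373]
bar+ [393.8631536 477.4010638]
bar-mid [394.18829224 365.83107251]
tcp [393.02012436 364.87832588]
tcp [393.09453686 346.15602206]
```

View pics/w2b.png

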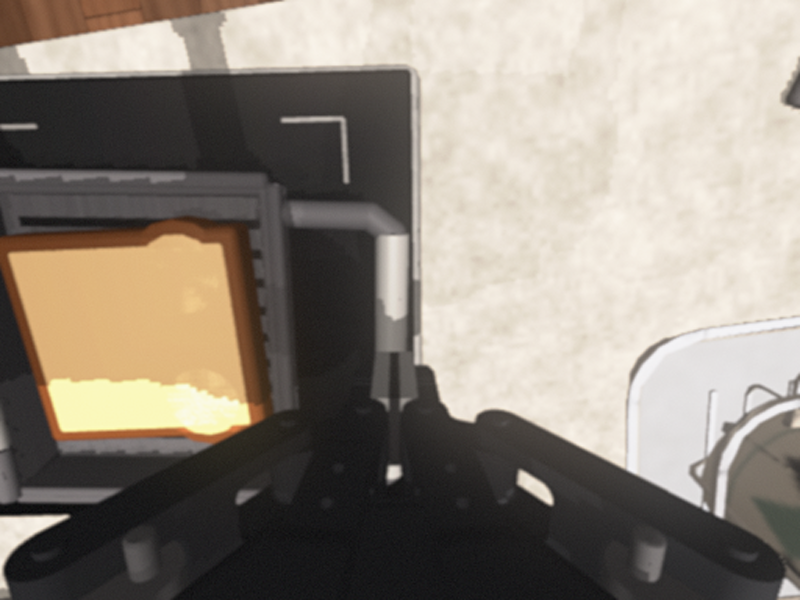

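The bar passes below the closed fingertips, so it lies lower than I assumed. I'll triangulate its near end from the views I already have.

```bash
cat > tri.py <<'E'
from h import *
L=lambda n:pickle.load(open(n+'.pkl','rb'))
def tri(obs):
    A=np.zeros((3,3));b=np.zeros(3)
    for n,u,v in obs:
        o,d=ray(L(n),u,v);d=d/np.linalg.norm(d);M=np.eye(3)-np.outer(d,d);A+=M;b+=M@o
    p=np.linalg.solve(A,b); print('p',p.round(4),'reproj',[(np.array(proj(L(n),p))-[u,v]).round(1).tolist() for n,u,v in obs]); return p
E
python3 - <<'E'
from tri import *
k=512/800
w=lambda n,x,y:(n,(x+.5)*k-.5,(y+.5)*k-.5)
t=lambda x,y:('top0',(x+.5)/7-.5+255,(y+.5)/7-.5+172)
print('bar near');tri([w('w1',393,211),w('w2',392,236)]);tri([w('w1',393,211),w('w2',392,236),t(78,294)])
print('hob corner');tri([w('w1',408,118),w('w2',413,68)]);tri([w('w1',408,118),t(52,405)])
print('leaf corner near');tri([w('w1',333,185),w('w2',272,178)])
print('bar far');tri([w('w1',394,357),t(102,105)])
c=L('w1');print('bar len by z',[(z,np.linalg.norm(at(c,393*k,211*k,z)-at(c,394*k,357*k,z)).round(4)) for z in(.03,.04,.05,.06,.07,.08)])
E
```

```text
bar near
p [ 0.4625 -0.0489  0.0966] reproj [[0.3, 0.0], [-0.5, -0.0]]
p [ 0.4635 -0.0491  0.0797] reproj [[0.3, -0.2], [-0.3, -2.4], [0.1, -0.4]]
hob corner
p [ 0.4049 -0.031   0.0343] reproj [[-0.9, -0.1], [1.6, 0.2]]
p [ 0.4046 -0.0315  0.0335] reproj [[-1.4, -0.1], [-0.4, -0.1]]
leaf corner near
p [ 0.4416 -0.0819  0.0932] reproj [[0.0, -0.9], [0.0, 1.8]]
bar far
p [ 0.5746 -0.0654  0.0519] reproj [[0.1, 0.0], [0.0, 0.0]]
bar len by z [(0.03, np.float64(0.1184)), (0.04, np.float64(0.1147)), (0.05, np.float64(0.111)), (0.06, np.float64(0.1073)), (0.07, np.float64(0.1037)), (0.08, np.float64(0.1))]
```

Run:
```python
from h import *
c=pickle.load(open('w2.pkl','rb')); d=pickle.load(open('w1.pkl','rb'))
f=lambda c:cv2.resize(c['color'][190:330,190:320,::-1],None,fx=3,fy=4,interpolation=cv2.INTER_CUBIC)
i=np.hstack([f(d),f(c)]); i=cv2.convertScaleAbs(i,alpha=1.6,beta=20); cv2.imwrite('pics/z.png',i); print(i.shape)
s=r.state();p=s['position'];X=np.array([np.cos(np.radians(-8.2)),np.sin(np.radians(-8.2)),0])
for dx in(-.011,.011):
  for dz in(-.017,0,.02,.05): print(dx,dz,((np.array(proj(c,p+dx*X+[0,0,dz]))-190)*[3,4]).round())
```

```text
(560, 780, 3)
-0.011 -0.017 [185.  65.]
-0.011 0 [185. 101.]
-0.011 0.02 [184. 156.]
-0.011 0.05 [184. 271.]
0.011 -0.017 [185. 186.]
0.011 0 [185. 233.]
0.011 0.02 [184. 302.]
0.011 0.05 [184. 447.]
```

View pics/z.png

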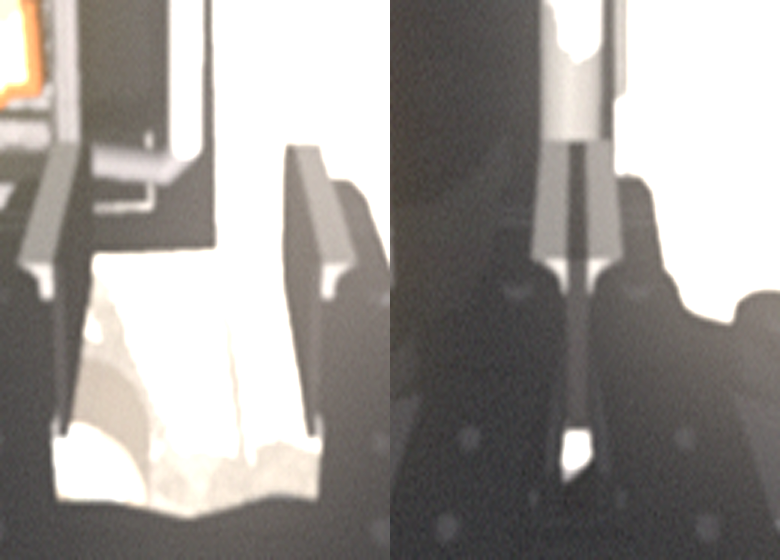

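Seen against the camera calibration, the pad tips look about 30 mm higher than the stated TCP offset suggests. That fits jaws shutting just above the bar. I'll probe by opening, going 12 mm lower (still clear of the hob if the stated offset is right), and closing again.

Request:
carry_out:
  motion:
    - {"offset":[1.5,0,0],"dr":[0,0,0],"grip":0.42}
    - {"offset":[1.5,0,0],"dr":[0,0,0],"grip":0.42}
    - {"offset":[1.5,0,0],"dr":[0,0,0],"grip":0.42}
    - {"offset":[1.5,0,0],"dr":[0,0,0],"grip":0.42}
    - {"offset":[1.5,0,4],"dr":[0,0,0],"grip":0.42}
    - {"offset":[1.5,0,8],"dr":[0,0,0],"grip":0.42}
    - {"offset":[1.5,0,12],"dr":[0,0,0],"grip":0.42}
    - {"offset":[1.5,0,12],"dr":[0,0,0],"grip":0.42}
    - {"offset":[1.5,0,12],"dr":[0,0,0],"grip":0}
    - {"offset":[1.5,0,12],"dr":[0,0,0],"grip":0}
    - {"offset":[1.5,0,12],"dr":[0,0,0],"grip":0}
    - {"offset":[1.5,0,12],"dr":[0,0,0],"grip":0}
    - {"offset":[1.5,0,12],"dr":[0,0,0],"grip":0}

```text
time_s: 4.12
position: [0.5127, -0.0569, 0.059]
tcp_rot: [-3.139, -0.0, 3.0]
force: [-0.7, -5.0, -0.2]
gripper_width: 0.0091
finger_force: 58.6
```

```bash
python3 -c "
from h import *
st();go([.5137,-.0557,.060],171.7)"
```

```text
4.12 [ 0.5127 -0.0569  0.059 ] [-1.7988e+02 -2.0000e-02  1.7187e+02] F [-0.7 -5.  -0.2] w 0.0091 ff 58.6 q [-0.16  0.13  2.09 -0.    0.92 -1.58]
offset [-0.8, 1.3, -1.0] dr [-0.12, -0.02, 0.17]
```

The bar was nipped at the tips: width 9.1 mm on a 12 mm bar. Before going lower I'll check with the two fixed cameras whether the pan or the fingertip offset is off.

Run:
```python
from tri import *
k=512/800
s=lambda x,y:('sc0',(x+.5)*k-.5,(y+.5)*k-.5)
t=lambda x,y:('top0',(x+.5)/7-.5+255,(y+.5)/7-.5+172)
p=lambda x,y:('top0',(x+.5)/7-.5+150,(y+.5)/7-.5+205)
print('hob NL,NR,FL');tri([s(458,323),t(52,405)]);tri([s(547,255),t(700,458)]);tri([s(400,281),t(88,42)])
print('press corners');tri([s(372,380),p(355,70)]);tri([s(403,373),p(475,127)])
c=L('sc0')
for z in(.038,.072):
  q=[at(L('top0'),*t(*a)[1:],z+.006) for a in((102,105),(78,294))]
  print(z,[((np.array(proj(c,a))+.5)/k-.5).round(1) for a in q])
i=c['color'][165:215,245:365,::-1]; cv2.imwrite('pics/scc.png',cv2.resize(i,None,fx=6.5,fy=6.5,interpolation=cv2.INTER_CUBIC))
for z in(.038,.072):
  print('crop',z,[((np.array(proj(c,at(L('top0'),*t(*a)[1:],z+.006)))-[245,165])*6.5).round() for a in((102,105),(78,294))])
```

```text
hob NL,NR,FL
p [ 0.4023 -0.0335  0.0453] reproj [[-0.3, -0.1], [0.1, 0.3]]
p [ 0.3632 -0.4036  0.0268] reproj [[-1.0, -0.2], [0.5, 1.0]]
p [ 0.614  -0.0594  0.0344] reproj [[-0.5, -0.1], [0.2, 0.4]]
press corners
p [0.4687 0.2154 0.0209] reproj [[-0.6, -0.1], [0.3, 0.5]]
p [0.4342 0.1469 0.0041] reproj [[-1.1, -0.3], [0.5, 0.9]]
0.038 [array([411.6, 283.6]), array([440.8, 307.1])]
0.072 [array([413.4, 276.1]), array([442.5, 299.2])]
crop 0.038 [array([118., 106.]), array([240., 204.])]
crop 0.072 [array([126.,  75.]), array([247., 171.])]
```

View pics/scc.png

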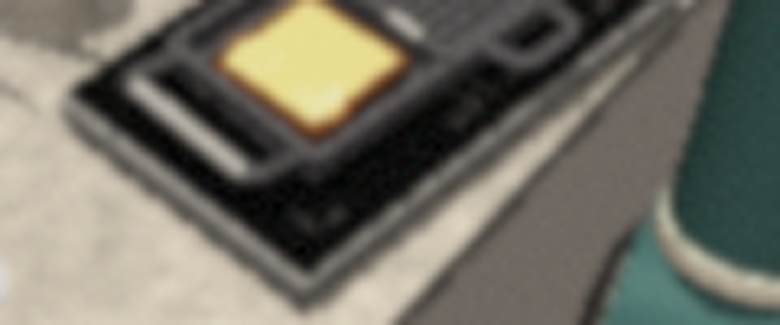

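The scene crop shows the bar ends at (130,78) and (245,172), which is the z = 0.072 prediction. So the pan is where I thought, and the real fingertips stand about 17 mm behind the TCP. I'll regrasp 22 mm deeper.

Request:
carry_out:
  motion:
    - {"offset":[0,0,0],"dr":[0,0,0],"grip":0.4}
    - {"offset":[0,0,0],"dr":[0,0,0],"grip":0.4}
    - {"offset":[0,0,0],"dr":[0,0,0],"grip":0.4}
    - {"offset":[0,0,6],"dr":[0,0,0],"grip":0.4}
    - {"offset":[0,0,12],"dr":[0,0,0],"grip":0.4}
    - {"offset":[0,0,18],"dr":[0,0,0],"grip":0.4}
    - {"offset":[0,0,21],"dr":[0,0,0],"grip":0.4}
    - {"offset":[0,0,21],"dr":[0,0,0],"grip":0}
    - {"offset":[0,0,21],"dr":[0,0,0],"grip":0}
    - {"offset":[0,0,21],"dr":[0,0,0],"grip":0}
    - {"offset":[0,0,21],"dr":[0,0,0],"grip":0}
    - {"offset":[0,0,21],"dr":[0,0,0],"grip":0}

```text
time_s: 5.12
position: [0.5121, -0.0569, 0.0374]
tcp_rot: [-3.139, -0.002, 3.0]
force: [-1.4, -5.4, -3.6]
gripper_width: 0.0099
finger_force: 58.3
```

Run:
```python
from h import *
st()
s=r.state(); R0=Ro.from_euler('xyz',s['tcp_rot'])
y=np.radians(-8.3); Y=np.array([-np.sin(y),np.cos(y),0])
for a in range(0,181,5):
    t=np.radians(a); d=.164*((np.cos(t)-1)*Y+np.array([0,0,np.sin(t)]))
    print(a,np.round(R0.inv().apply(d)*1e3,0).tolist(),end=' ')
```

```text
5.12 [ 0.5121 -0.0569  0.0374] [-1.7988e+02 -9.0000e-02  1.7187e+02] F [-1.4 -5.4 -3.6] w 0.0099 ff 58.3 q [-0.16  0.16  2.11 -0.    0.88 -1.58]
0 [0.0, 0.0, 0.0] 5 [0.0, -1.0, -14.0] 10 [0.0, -3.0, -28.0] 15 [0.0, -6.0, -42.0] 20 [0.0, -10.0, -56.0] 25 [0.0, -16.0, -69.0] 30 [0.0, -22.0, -82.0] 35 [0.0, -30.0, -94.0] 40 [0.0, -39.0, -105.0] 45 [0.0, -48.0, -116.0] 50 [0.0, -59.0, -126.0] 55 [0.0, -70.0, -134.0] 60 [0.0, -82.0, -142.0] 65 [1.0, -95.0, -148.0] 70 [1.0, -108.0, -154.0] 75 [1.0, -122.0, -158.0] 80 [1.0, -136.0, -161.0] 85 [1.0, -150.0, -163.0] 90 [1.0, -164.0, -164.0] 95 [1.0, -179.0, -163.0] 100 [1.0, -193.0, -161.0] 105 [1.0, -207.0, -158.0] 110 [1.0, -220.0, -154.0] 115 [1.0, -234.0, -148.0] 120 [1.0, -246.0, -142.0] 125 [1.0, -258.0, -134.0] 130 [1.0, -270.0, -125.0] 135 [1.0, -280.0, -115.0] 140 [1.0, -290.0, -105.0] 145 [1.0, -299.0, -93.0] 150 [1.0, -306.0, -81.0] 155 [1.0, -313.0, -69.0] 160 [1.0, -318.0, -55.0] 165 [1.0, -322.0, -42.0] 170 [1.0, -326.0, -28.0] 175 [1.0, -327.0, -14.0] 180 [1.0, -328.0, 1.0]
```

Request:
carry_out:
  motion:
    - {"offset":[0,0,-7],"dr":[0,0,0],"grip":0}
    - {"offset":[0,-1,-14],"dr":[0,0,0],"grip":0}
    - {"offset":[0,-3,-28],"dr":[0,0,0],"grip":0}
    - {"offset":[0,-6,-42],"dr":[0,0,0],"grip":0}
    - {"offset":[0,-10,-56],"dr":[0,0,0],"grip":0}
    - {"offset":[0,-16,-69],"dr":[0,0,0],"grip":0}
    - {"offset":[0,-22,-82],"dr":[0,0,0],"grip":0}
    - {"offset":[0,-30,-94],"dr":[0,0,0],"grip":0}
    - {"offset":[0,-30,-94],"dr":[0,0,0],"grip":0}

```text
time_s: 5.87
position: [0.5076, -0.0854, 0.1336]
tcp_rot: [3.14, -0.002, 2.998]
force: [-2.7, 4.8, -1.8]
gripper_width: 0.0098
finger_force: 58.9
```

Run:
```python
from h import *
st()
c=snap('wrist','w3')
cv2.imwrite('pics/w3b.png',c['color'][:,:,::-1])
```

```text
5.87 [ 0.5076 -0.0854  0.1336] [ 1.7994e+02 -1.2000e-01  1.7179e+02] F [-2.7  4.8 -1.8] w 0.0098 ff 58.9 q [-0.22  0.04  2.03  0.    1.07 -1.64]
```

View pics/w3b.png

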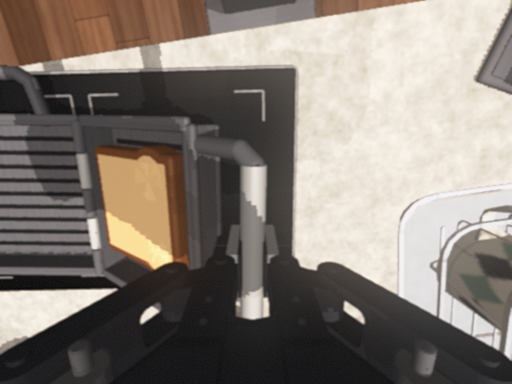

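The leaf is rising with the bar well between the pads at (250,240), and forces stay under 6 N. Continuing over the top.

Request:
carry_out:
  motion:
    - {"offset":[0,-4,-6],"dr":[0,0,0],"grip":0}
    - {"offset":[0,-9,-11],"dr":[0,0,0],"grip":0}
    - {"offset":[0,-18,-22],"dr":[0,0,0],"grip":0}
    - {"offset":[0,-29,-32],"dr":[0,0,0],"grip":0}
    - {"offset":[0,-40,-40],"dr":[0,0,0],"grip":0}
    - {"offset":[0,-52,-48],"dr":[0,0,0],"grip":0}
    - {"offset":[0,-65,-54],"dr":[0,0,0],"grip":0}
    - {"offset":[0,-78,-60],"dr":[0,0,0],"grip":0}
    - {"offset":[0,-92,-64],"dr":[0,0,0],"grip":0}
    - {"offset":[0,-106,-67],"dr":[0,0,0],"grip":0}
    - {"offset":[0,-120,-69],"dr":[0,0,0],"grip":0}
    - {"offset":[0,-134,-70],"dr":[0,0,0],"grip":0}
    - {"offset":[0,-149,-69],"dr":[0,0,0],"grip":0}
    - {"offset":[0,-163,-67],"dr":[0,0,0],"grip":0}
    - {"offset":[0,-177,-64],"dr":[0,0,0],"grip":0}
    - {"offset":[0,-190,-60],"dr":[0,0,0],"grip":0}
    - {"offset":[0,-204,-54],"dr":[0,0,0],"grip":0}
    - {"offset":[0,-216,-48],"dr":[0,0,0],"grip":0}
    - {"offset":[0,-228,-40],"dr":[0,0,0],"grip":0}
    - {"offset":[0,-228,-40],"dr":[0,0,0],"grip":0}

```text
time_s: 7.58
position: [0.4733, -0.3134, 0.171]
tcp_rot: [-3.14, -0.006, 2.998]
force: [-7.7, -0.8, 0.7]
gripper_width: 0.0096
finger_force: 68.4
```

Request:
carry_out:
  motion:
    - {"offset":[0,-12,9],"dr":[0,0,0],"grip":0}
    - {"offset":[0,-22,19],"dr":[0,0,0],"grip":0}
    - {"offset":[0,-32,29],"dr":[0,0,0],"grip":0}
    - {"offset":[0,-41,41],"dr":[0,0,0],"grip":0}
    - {"offset":[0,-48,53],"dr":[0,0,0],"grip":0}
    - {"offset":[0,-55,65],"dr":[0,0,0],"grip":0}
    - {"offset":[0,-60,79],"dr":[0,0,0],"grip":0}
    - {"offset":[0,-64,92],"dr":[0,0,0],"grip":0}
    - {"offset":[0,-68,106],"dr":[0,0,0],"grip":0}
    - {"offset":[0,-69,113],"dr":[0,0,0],"grip":0}
    - {"offset":[0,-69,120],"dr":[0,0,0],"grip":0}
    - {"offset":[0,-69,120],"dr":[0,0,0],"grip":0}
    - {"offset":[0,-69,120],"dr":[0,0,0],"grip":0}

```text
time_s: 8.67
position: [0.4651, -0.3808, 0.0513]
tcp_rot: [-3.139, -0.003, 3.0]
force: [-7.1, -5.3, -2.2]
gripper_width: 0.0099
finger_force: 70.7
```

Request:
carry_out:
  motion:
    - {"offset":[0,0,4],"dr":[0,0,0],"grip":0}
    - {"offset":[0,0,8],"dr":[0,0,0],"grip":0}
    - {"offset":[0,0,11],"dr":[0,0,0],"grip":0}
    - {"offset":[0,0,11],"dr":[0,0,0],"grip":0}
    - {"offset":[0,0,11],"dr":[0,0,0],"grip":0}

```text
time_s: 9.08
position: [0.465, -0.3814, 0.041]
tcp_rot: [-3.138, -0.002, 3.0]
force: [-7.7, -7.4, -0.2]
gripper_width: 0.0095
finger_force: 70.9
```

Closed (about 3.12 rad). Now I'll open it again by the reverse path.

Request:
carry_out:
  motion:
    - {"offset":[0,0,-5],"dr":[0,0,0],"grip":0}
    - {"offset":[0,0,-11],"dr":[0,0,0],"grip":0}
    - {"offset":[0,1,-25],"dr":[0,0,0],"grip":0}
    - {"offset":[0,5,-39],"dr":[0,0,0],"grip":0}
    - {"offset":[0,9,-52],"dr":[0,0,0],"grip":0}
    - {"offset":[0,14,-66],"dr":[0,0,0],"grip":0}
    - {"offset":[0,21,-78],"dr":[0,0,0],"grip":0}
    - {"offset":[0,28,-90],"dr":[0,0,0],"grip":0}
    - {"offset":[0,37,-102],"dr":[0,0,0],"grip":0}
    - {"offset":[0,47,-112],"dr":[0,0,0],"grip":0}
    - {"offset":[0,57,-122],"dr":[0,0,0],"grip":0}
    - {"offset":[0,69,-131],"dr":[0,0,0],"grip":0}
    - {"offset":[0,81,-139],"dr":[0,0,0],"grip":0}
    - {"offset":[0,93,-145],"dr":[0,0,0],"grip":0}
    - {"offset":[0,107,-151],"dr":[0,0,0],"grip":0}
    - {"offset":[0,120,-155],"dr":[0,0,0],"grip":0}
    - {"offset":[0,134,-158],"dr":[0,0,0],"grip":0}
    - {"offset":[0,148,-160],"dr":[0,0,0],"grip":0}
    - {"offset":[0,163,-161],"dr":[0,0,0],"grip":0}
    - {"offset":[0,177,-160],"dr":[0,0,0],"grip":0}

```text
time_s: 10.75
position: [0.4931, -0.2043, 0.2037]
tcp_rot: [-3.139, 0.004, 3.0]
force: [-1.7, 0.3, 4.4]
gripper_width: 0.0099
finger_force: 64.7
```

Request:
carry_out:
  motion:
    - {"offset":[0,14,2],"dr":[0,0,0],"grip":0}
    - {"offset":[0,28,5],"dr":[0,0,0],"grip":0}
    - {"offset":[0,42,9],"dr":[0,0,0],"grip":0}
    - {"offset":[0,55,15],"dr":[0,0,0],"grip":0}
    - {"offset":[0,68,21],"dr":[0,0,0],"grip":0}
    - {"offset":[0,80,29],"dr":[0,0,0],"grip":0}
    - {"offset":[0,91,37],"dr":[0,0,0],"grip":0}
    - {"offset":[0,102,47],"dr":[0,0,0],"grip":0}
    - {"offset":[0,111,58],"dr":[0,0,0],"grip":0}
    - {"offset":[0,120,69],"dr":[0,0,0],"grip":0}
    - {"offset":[0,128,81],"dr":[0,0,0],"grip":0}
    - {"offset":[0,134,94],"dr":[0,0,0],"grip":0}
    - {"offset":[0,140,107],"dr":[0,0,0],"grip":0}
    - {"offset":[0,144,121],"dr":[0,0,0],"grip":0}
    - {"offset":[0,147,135],"dr":[0,0,0],"grip":0}
    - {"offset":[0,149,145],"dr":[0,0,0],"grip":0}
    - {"offset":[0,150,153],"dr":[0,0,0],"grip":0}
    - {"offset":[0,150,159],"dr":[0,0,0],"grip":0}
    - {"offset":[0,150,162],"dr":[0,0,0],"grip":0}
    - {"offset":[0,150,162],"dr":[0,0,0],"grip":0}

```text
time_s: 12.42
position: [0.5157, -0.0574, 0.0423]
tcp_rot: [-3.138, 0.004, 3.0]
force: [-4.2, -7.4, 22.7]
gripper_width: 0.01
finger_force: 63.6
```

The leaf is back on its stop (22 N upward). I'll release gently and lift.

Request:
carry_out:
  motion:
    - {"offset":[0,0,-3],"dr":[0,0,0],"grip":0}
    - {"offset":[0,0,-3],"dr":[0,0,0],"grip":0.42}
    - {"offset":[0,0,-3],"dr":[0,0,0],"grip":0.42}
    - {"offset":[0,0,-3],"dr":[0,0,0],"grip":0.42}
    - {"offset":[0,0,-3],"dr":[0,0,0],"grip":0.42}
    - {"offset":[0,0,-20],"dr":[0,0,0],"grip":0.42}
    - {"offset":[0,0,-50],"dr":[0,0,0],"grip":0.42}
    - {"offset":[0,0,-90],"dr":[0,0,0],"grip":0.42}
    - {"offset":[0,0,-120],"dr":[0,0,0],"grip":0.42}

```text
time_s: 13.17
position: [0.5125, -0.0551, 0.1601]
tcp_rot: [3.141, -0.001, 3.0]
force: [1.6, 0.1, -0.1]
gripper_width: 0.0358
finger_force: 0.0
```

Run:
```python
from h import *
st()
c=snap('wrist','w4'); t=snap('top','t4')
# toast mask: bright/brown hues in base-leaf region; compare colours numerically
y=np.radians(-8.3); X=np.array([np.cos(y),np.sin(y),0]);Y=np.array([-np.sin(y),np.cos(y),0]);H=np.array([.490,-.2175,.04])
# rectified views of the base & tilting leaf at z=.066 for (top cam) and the bar in wrist
def rect(c,z,x0,x1,y0,y1,s):
    xs=np.arange(x1,x0,-s);ys=np.arange(y1,y0,-s)
    m=np.array([[proj(c,H+a*X+b*Y+[0,0,z]) for b in ys] for a in xs],np.float32)
    return cv2.remap(c['color'][:,:,::-1],m,None,cv2.INTER_CUBIC)
a=rect(t,.026,-.12,.09,-.15,.19,.0009); b=rect(c,.026,-.12,.09,-.15,.19,.0009)
cv2.imwrite('pics/rect4.png',np.vstack([a,b])); print(a.shape)
go([.4134,.2035,.20],156.1)
```

```text
13.17 [ 0.5125 -0.0551  0.1601] [ 1.7998e+02 -7.0000e-02  1.7187e+02] F [ 1.6  0.1 -0.1] w 0.0358 ff 0.0 q [-0.16  0.01  2.01  0.    1.12 -1.58]
(234, 378, 3)
offset [139.0, 242.1, -36.5] dr [0.09, 0.6, 15.77]
```

View pics/rect4.png

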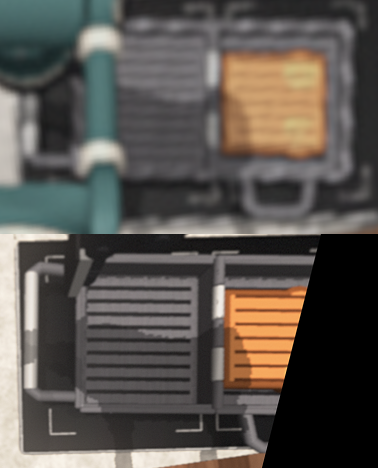

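The rectified view shows the slice turned (striped face up) and flat in the base leaf. Its centre is about 4 mm from the leaf middle, and the left leaf is open. All 10 picture views are used, so I'll refine the press position numerically by the grip's colour.

Request:
carry_out:
  motion:
    - {"offset":[18,32,0],"dr":[0,0,5],"grip":0.6}
    - {"offset":[139,242,0],"dr":[0,0,15.8],"grip":0.6}
    - {"offset":[139,242,0],"dr":[0,0,15.8],"grip":0.6}
    - {"offset":[139,242,0],"dr":[0,0,15.8],"grip":0.6}
    - {"offset":[139,242,0],"dr":[0,0,15.8],"grip":0.6}
    - {"offset":[139,242,0],"dr":[0,0,15.8],"grip":0.6}
    - {"offset":[139,242,0],"dr":[0,0,15.8],"grip":0.6}
    - {"offset":[139,242,0],"dr":[0,0,15.8],"grip":0.6}
    - {"offset":[139,242,0],"dr":[0,0,15.8],"grip":0.6}

```text
time_s: 14.02
position: [0.4078, 0.2051, 0.1576]
tcp_rot: [-3.14, -0.002, 2.729]
force: [-0.4, 0.1, 1.2]
gripper_width: 0.0513
finger_force: 0.0
```

Run:
```python
from h import *
st()
c=snap('wrist','w5')
im=c['color'].astype(int); R,G,B=im[...,0],im[...,1],im[...,2]
m=((R>1.6*G)&(R>50)&(R-B>35)).astype(np.uint8)
u0,v0=proj(c,[.4134,.2035,.05]); print('pred',u0,v0)
yy,xx=np.mgrid[:384,:512]; m[(abs(xx-u0)>70)|(abs(yy-v0)>90)]=0
m=cv2.morphologyEx(m,cv2.MORPH_OPEN,np.ones((3,3),np.uint8))
n,l,s,ce=cv2.connectedComponentsWithStats(m)
for k in range(1,n):
    if s[k,4]>100:
        pts=np.argwhere(l==k)[:,::-1].astype(np.float32)
        P=np.array([at(c,u,v,.05)[:2] for u,v in pts],np.float32); (cx,cy),(w,h),a=cv2.minAreaRect(P); 
        print(s[k],np.round([cx,cy,w,h,a],4)); d=P-P.mean(0); print('axis',np.degrees(np.arctan2(*np.linalg.svd(d,full_matrices=False)[2][0][::-1])))
# mug rim from the first top picture
t=pickle.load(open('top0.pkl','rb'))
for x,y in((160,170),(150,230),(85,240)): print('mug',at(t,x/7+150,y/7+205,.092).round(3))
```

```text
14.02 [0.4078 0.2051 0.1576] [-1.7990e+02 -1.0000e-01  1.5635e+02] F [-0.4  0.1  1.2] w 0.0513 ff 0.0 q [ 0.41 -0.1   2.12  0.    1.13 -0.75]
pred 252.64985718888963 193.18813752209718
mug [0.407 0.31  0.092]
mug [0.374 0.314 0.092]
mug [0.37  0.35  0.092]
```

Run:
```python
from h import *
st()
c=pickle.load(open('w5.pkl','rb')); print(c['cam_to_world'].round(3)[:3,3])
im=c['color']
for v in range(60,300,20): print(v,[tuple(int(q) for q in im[v,u]) for u in range(190,331,20)])
```

```text
14.07 [0.4085 0.204  0.1578] [-1.7989e+02 -7.0000e-02  1.5623e+02] F [-0.   0.3 -0.1] w 0.0509 ff 0.0 q [ 0.41 -0.1   2.12 -0.    1.13 -0.75]
[0.344 0.233 0.31 ]
60 [(79, 74, 72), (132, 125, 124), (123, 86, 63), (133, 94, 69), (148, 104, 77), (145, 102, 73), (137, 92, 65), (139, 94, 65)]
80 [(137, 131, 131), (69, 64, 62), (113, 83, 62), (131, 94, 68), (125, 88, 63), (153, 110, 76), (131, 91, 60), (135, 95, 67)]
100 [(135, 95, 70), (117, 83, 61), (109, 79, 60), (131, 95, 68), (129, 94, 65), (248, 241, 136), (248, 243, 139), (239, 230, 218)]
120 [(141, 102, 77), (140, 100, 75), (108, 78, 59), (116, 83, 59), (137, 102, 76), (236, 213, 115), (248, 242, 139), (168, 157, 141)]
140 [(139, 98, 74), (144, 103, 77), (102, 90, 85), (165, 153, 142), (206, 193, 177), (246, 230, 133), (228, 217, 192), (170, 158, 143)]
160 [(149, 140, 128), (232, 223, 210), (139, 131, 131), (123, 83, 63), (140, 132, 130), (185, 173, 161), (230, 221, 205), (219, 205, 189)]
180 [(166, 154, 144), (159, 149, 140), (100, 95, 94), (101, 73, 58), (142, 134, 133), (234, 226, 209), (239, 231, 218), (237, 229, 217)]
200 [(167, 157, 145), (237, 229, 219), (141, 134, 132), (113, 81, 66), (142, 134, 133), (238, 230, 219), (241, 233, 222), (236, 228, 216)]
220 [(234, 226, 213), (230, 222, 208), (208, 194, 182), (153, 104, 80), (152, 143, 139), (231, 223, 208), (233, 224, 211), (237, 228, 217)]
240 [(103, 98, 94), (234, 226, 213), (234, 226, 213), (229, 220, 206), (232, 223, 210), (237, 229, 218), (111, 107, 102), (243, 236, 225)]
260 [(71, 67, 64), (239, 231, 220), (238, 229, 219), (236, 228, 217), (224, 215, 200), (235, 227, 215), (75, 71, 66), (74, 71, 66)]
280 [(64, 60, 58), (229, 220, 206), (241, 233, 223), (239, 231, 221), (238, 230, 219), (197, 188, 182), (70, 66, 63), (63, 60, 59)]
```

Run:
```python
from h import *
c=pickle.load(open('w5.pkl','rb'))
im=c['color'].astype(int); R,G,B=im[...,0],im[...,1],im[...,2]
m=((R>1.25*G)&(R-B>25)).astype(np.uint8); m[:138]=0; m[260:]=0; m[:,:215]=0; m[:,290:]=0
m=cv2.morphologyEx(m,cv2.MORPH_OPEN,np.ones((3,3),np.uint8))
n,l,s,ce=cv2.connectedComponentsWithStats(m)
k=1+np.argmax(s[1:,4]); print(s[k],ce[k])
for z in(.043,.053):
    P=np.array([at(c,u,v,z)[:2] for u,v in np.argwhere(l==k)[:,::-1]],np.float32); (cx,cy),(w,h),a=cv2.minAreaRect(P); d=P-P.mean(0)
    print(z,np.round([cx,cy,w,h],4),'axis',np.degrees(np.arctan2(*np.linalg.svd(d,full_matrices=False)[2][0][::-1])))
go([.4134,.2040,.010],156.1)
```

```text
[ 244  151   20   80 1371] [252.87235594 189.19401896]
0.043 [0.4143 0.2034 0.0181 0.0847] axis -25.518307
0.053 [0.4117 0.2045 0.0174 0.0815] axis -25.518307
offset [-4.7, 2.3, 147.7] dr [-0.11, -0.07, 0.13]
```

The grip measures 84 mm long, centre (0.413, 0.204), axis -25°, as it should. Going down and gripping.

Request:
carry_out:
  motion:
    - {"offset":[-4.5,2,40],"dr":[0,0,1],"grip":0.6}
    - {"offset":[-4.5,2,80],"dr":[0,0,1],"grip":0.6}
    - {"offset":[-4.5,2,110],"dr":[0,0,1],"grip":0.6}
    - {"offset":[-4.5,2,130],"dr":[0,0,1],"grip":0.6}
    - {"offset":[-4.5,2,142],"dr":[0,0,1],"grip":0.6}
    - {"offset":[-4.5,2,147],"dr":[0,0,1],"grip":0.6}
    - {"offset":[-4.5,2,147],"dr":[0,0,1],"grip":0.6}
    - {"offset":[-4.5,2,147],"dr":[0,0,1],"grip":0}
    - {"offset":[-4.5,2,147],"dr":[0,0,1],"grip":0}
    - {"offset":[-4.5,2,147],"dr":[0,0,1],"grip":0}
    - {"offset":[-4.5,2,147],"dr":[0,0,1],"grip":0}
    - {"offset":[-4.5,2,147],"dr":[0,0,1],"grip":0}

```text
time_s: 15.07
position: [0.4161, 0.2038, 0.0134]
tcp_rot: [3.14, 0.002, 2.707]
force: [1.1, -3.3, 5.5]
gripper_width: 0.0183
finger_force: 59.0
```

Request:
carry_out:
  motion:
    - {"offset":[0,0,-8],"dr":[0,0,0],"grip":0}
    - {"offset":[0,0,-25],"dr":[0,0,0],"grip":0}
    - {"offset":[0,0,-50],"dr":[0,0,0],"grip":0}
    - {"offset":[0,0,-80],"dr":[0,0,0],"grip":0}
    - {"offset":[0,0,-110],"dr":[0,0,0],"grip":0}
    - {"offset":[0,0,-130],"dr":[0,0,0],"grip":0}
    - {"offset":[0,0,-130],"dr":[0,0,0],"grip":0}

```text
time_s: 15.65
position: [0.4175, 0.2053, 0.1469]
tcp_rot: [3.135, 0.006, 2.706]
force: [1.4, 1.1, -3.1]
gripper_width: 0.0184
finger_force: 59.2
```

Run:
```python
from h import *
st(); go([.4795,-.2756,.143],171.7-.5)
```

```text
15.65 [0.4175 0.2053 0.1469] [179.6    0.32 155.07] F [ 1.4  1.1 -3.1] w 0.0184 ff 59.2 q [ 0.4  -0.08  2.12  0.    1.09 -0.73]
offset [-258.9, -410.0, 2.5] dr [0.35, 0.38, -16.13]
```

Request:
carry_out:
  motion:
    - {"offset":[-8,-12,-5],"dr":[0,0,0],"grip":0}
    - {"offset":[-21,-33,-10],"dr":[0,0,-1],"grip":0}
    - {"offset":[-38,-60,-10],"dr":[0,0,-2.5],"grip":0}
    - {"offset":[-58,-90,-10],"dr":[0,0,-4],"grip":0}
    - {"offset":[-78,-121,-10],"dr":[0,0,-5],"grip":0}
    - {"offset":[-98,-152,-10],"dr":[0,0,-6],"grip":0}
    - {"offset":[-118,-183,-10],"dr":[0,0,-7],"grip":0}
    - {"offset":[-138,-215,-10],"dr":[0,0,-8.5],"grip":0}
    - {"offset":[-158,-246,-10],"dr":[0,0,-10],"grip":0}
    - {"offset":[-178,-277,-10],"dr":[0,0,-11],"grip":0}
    - {"offset":[-198,-309,-10],"dr":[0,0,-12],"grip":0}
    - {"offset":[-217,-339,-10],"dr":[0,0,-13],"grip":0}
    - {"offset":[-234,-366,-5],"dr":[0,0,-14.5],"grip":0}
    - {"offset":[-248,-387,0],"dr":[0,0,-16],"grip":0}
    - {"offset":[-257,-402,0],"dr":[0,0,-16.6],"grip":0}
    - {"offset":[-262,-409,0],"dr":[0,0,-16.6],"grip":0}
    - {"offset":[-262,-409,0],"dr":[0,0,-16.6],"grip":0}
    - {"offset":[-262,-409,0],"dr":[0,0,-16.6],"grip":0}

```text
time_s: 17.15
position: [0.4789, -0.2766, 0.1406]
tcp_rot: [3.14, -0.002, 2.995]
force: [0.4, -0.2, -4.2]
gripper_width: 0.0184
finger_force: 59.3
```

Run:
```python
from h import *
st(); go([.4825,-.2760,.0834],171.7)
```

```text
17.15 [ 0.4789 -0.2766  0.1406] [ 1.7989e+02 -1.4000e-01  1.7159e+02] F [ 0.4 -0.2 -4.2] w 0.0184 ff 59.3 q [-0.57  0.1   1.95  0.    1.09 -1.99]
offset [-3.6, 1.1, 57.2] dr [0.11, -0.14, -0.11]
```

Request:
carry_out:
  motion:
    - {"offset":[-3,1,12],"dr":[0,0,0],"grip":0}
    - {"offset":[-3,1,25],"dr":[0,0,0],"grip":0}
    - {"offset":[-3,1,37],"dr":[0,0,0],"grip":0}
    - {"offset":[-3,1,46],"dr":[0,0,0],"grip":0}
    - {"offset":[-3,1,52],"dr":[0,0,0],"grip":0}
    - {"offset":[-3,1,55],"dr":[0,0,0],"grip":0}
    - {"offset":[-3,1,57],"dr":[0,0,0],"grip":0}
    - {"offset":[-3,1,57],"dr":[0,0,0],"grip":0}

```text
time_s: 17.82
position: [0.4828, -0.2771, 0.0846]
tcp_rot: [3.141, -0.0, 2.996]
force: [-0.5, -0.1, -4.3]
gripper_width: 0.018
finger_force: 59.4
```

Not in contact yet, and already below rim height. Lowering in small steps.

Request:
carry_out:
  motion:
    - {"offset":[0,0,1.5],"dr":[0,0,0],"grip":0}
    - {"offset":[0,0,3],"dr":[0,0,0],"grip":0}
    - {"offset":[0,0,4],"dr":[0,0,0],"grip":0}
    - {"offset":[0,0,5],"dr":[0,0,0],"grip":0}
    - {"offset":[0,0,5],"dr":[0,0,0],"grip":0}

```text
time_s: 18.23
position: [0.4828, -0.2772, 0.0799]
tcp_rot: [-3.142, -0.0, 2.996]
force: [0.3, 0.5, -3.7]
gripper_width: 0.0182
finger_force: 59.4
```

Request:
carry_out:
  motion:
    - {"offset":[0,0,1],"dr":[0,0,0],"grip":0}
    - {"offset":[0,0,2],"dr":[0,0,0],"grip":0}
    - {"offset":[0,0,2],"dr":[0,0,0],"grip":0}

```text
time_s: 18.48
position: [0.483, -0.2774, 0.0795]
tcp_rot: [-3.141, 0.0, 2.996]
force: [-4.6, 2.5, 4.2]
gripper_width: 0.0179
finger_force: 60.4
```

Contact at the expected height (0.0795). Release and lift off.

Request:
carry_out:
  motion:
    - {"offset":[0,0,0],"dr":[0,0,0],"grip":0.3}
    - {"offset":[0,0,0],"dr":[0,0,0],"grip":0.5}
    - {"offset":[0,0,0],"dr":[0,0,0],"grip":0.5}
    - {"offset":[0,0,0],"dr":[0,0,0],"grip":0.5}
    - {"offset":[0,0,-10],"dr":[0,0,0],"grip":0.5}
    - {"offset":[0,0,-35],"dr":[0,0,0],"grip":0.5}
    - {"offset":[0,0,-70],"dr":[0,0,0],"grip":0.5}
    - {"offset":[0,0,-105],"dr":[0,0,0],"grip":0.5}
    - {"offset":[0,0,-105],"dr":[0,0,0],"grip":0.5}
    - {"offset":[0,0,-105],"dr":[0,0,0],"grip":0.5}

```text
time_s: 19.32
position: [0.4851, -0.2785, 0.1872]
tcp_rot: [-3.139, 0.007, 2.996]
force: [0.3, -0.3, -0.8]
gripper_width: 0.0428
finger_force: 0.0
```

Run:
```python
from h import *
st()
c=snap('wrist','w6')
im=c['color'].astype(int); R,G,B=im[...,0],im[...,1],im[...,2]
u0,v0=map(int,proj(c,[.4795,-.2756,.119])); print(u0,v0,im[v0,u0])
m=((R>1.25*G)&(R-B>20)).astype(np.uint8); m=cv2.morphologyEx(m,cv2.MORPH_OPEN,np.ones((3,3),np.uint8))
n,l,s,ce=cv2.connectedComponentsWithStats(m)
print([(s[k].tolist(),ce[k].round()) for k in range(1,n) if s[k,4]>80])
k=l[v0,u0]
if k:
  P=np.array([at(c,u,v,.117)[:2] for u,v in np.argwhere(l==k)[:,::-1]],np.float32); (cx,cy),(w,h),a=cv2.minAreaRect(P); d=P-P.mean(0)
  print(np.round([cx,cy,w,h],4),'axis',np.degrees(np.arctan2(*np.linalg.svd(d,full_matrices=False)[2][0][::-1])))
```

```text
19.32 [ 0.4851 -0.2785  0.1872] [-179.83    0.4   171.66] F [ 0.3 -0.3 -0.8] w 0.0428 ff 0.0 q [-0.57  0.07  1.9   0.    1.17 -1.99]
254 192 [101  67  50]
[([0, 0, 512, 103, 28000], array([185.,  37.])), ([10, 108, 21, 33, 558], array([ 20., 124.])), ([224, 128, 19, 5, 86], array([233., 130.])), ([292, 133, 11, 84, 539], array([297., 174.])), ([243, 143, 22, 94, 1951], array([253., 189.])), ([0, 195, 33, 47, 1103], array([ 12., 218.])), ([0, 260, 26, 54, 917], array([  9., 285.])), ([0, 330, 21, 14, 193], array([  9., 336.]))]
[ 0.4797 -0.2767  0.0179  0.083 ] axis -8.539154
```

The press grip is at (0.4797, -0.2767), axis -8.5°. That is within about 2 mm of the leaf middle (0.4813, -0.2769), and the 83 mm length at this height fits a level press. Handing in.

```bash
python3 -c "
from h import *
print(r.sign_off())"
```

```text
the job is handed in; nothing more can be done
None
```

The job is handed in: the slice is turned over in the right leaf, the left leaf lies open, and the press rests released on the slice about 2 mm from the leaf's middle. Its final pose was checked by measurement only, and the sign-off returned no verdict.

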